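# Rock two trimmer blades on a stone slab, lay the flat one in its holder

### The job

Of the two steel trimmer blades on the stone slab one is bowed: press the blades down near an end, with closed fingertips, until you have found the one that rocks and have held it tilted for a moment. Leave that one lying on the slab; then pick up the flat blade and lay it in the blade holder, flat on the bed and straight along it, with its notch over the pin. Leave the stapler and the eraser where they are.

Things in the scene. Friction and masses are not known exactly. Their poses are not given: they have to be found in the camera images.
- slab: pale stone slab used as a surface plate, 200 (x) x 210 (y) mm, top 20 mm above the desk, fixed. Origin: centre of its underside, on the desk; z up. On it the bowed blade stands level on its middle 40 mm, ends about 5 mm up; pressed with 1 to 3 N 50 to 65 mm from its middle it tips lengthwise by 0.12 rad (far end up 11 mm) until the pressed end meets the slab, and falls back level when let go. The flat blade does not tip
- blade_a: dark steel trimmer blade, 150 long (x) x 50 wide (y) x 6 mm thick, 0.2 to 0.4 kg, loose on the slab; notch 15 mm wide, 20 mm deep in the middle of its +x end; plain -x end, 3.5 mm thin over its last 6 mm. Origin: centre of the underside; x along the blade towards the notch, z up. One of two look-alikes, one flat and one bowed: which is not told
- blade_b: dark steel trimmer blade, 150 long (x) x 50 wide (y) x 6 mm thick, 0.2 to 0.4 kg, loose on the slab; notch 15 mm wide, 20 mm deep in the middle of its +x end; plain -x end, 3.5 mm thin over its last 6 mm. Origin: centre of the underside; x along the blade towards the notch, z up. One of two look-alikes, one flat and one bowed: which is not told
- blade_a_notch (a point): point on the centre line of blade_a's notch, 10 mm in from its mouth, level with the underside (65 mm from the blade's origin towards +x); it lies right over the pin's axis when the blade is seated ideally
- blade_a_plain_end (a point): a good spot to press blade_a: 18 mm short of its plain end, on the centre line (57 mm from the origin towards -x, 6 mm above it). It is on the top face of the flat blade; on the bowed one, at rest, the top face is about 2.8 mm above it
- blade_b_notch (a point): point on the centre line of blade_b's notch, 10 mm in from its mouth, level with the underside (65 mm from the blade's origin towards +x); it lies right over the pin's axis when the blade is seated ideally
- blade_b_plain_end (a point): a good spot to press blade_b: 18 mm short of its plain end, on the centre line (57 mm from the origin towards -x, 6 mm above it). It is on the top face of the flat blade; on the bowed one, at rest, the top face is about 2.8 mm above it
- holder: blade holder, fixed on the desk: aluminium foot 190 (x) x 90 (y) x 8 mm and on it a black bed 160 (x) x 44 (y) mm whose flat top is 24 mm above the desk; the blade overhangs the bed by 3 mm on each side, so fingers can straddle it. Origin: centre of its underside; x along the bed, towards the pin end; z up
- holder_pin (a point): where the steel locating pin stands on the bed: on the bed's centre line, 60 mm from the holder's origin towards +x, at the height of the bed's top. The pin is 8 mm across and rises 13 mm above the bed
- stapler: grey stapler, 130 x 34 x 48 mm, loose on the desk beyond the gap between slab and holder; leave it. Origin: centre of its underside
- eraser: eraser with a blue sleeve, 52 x 21 x 12 mm, loose on the desk between slab and holder; leave it. Origin: centre of its underside

How it is judged:
On the way, in this order (a step that is already met when the one before it is completed fails the run):
1. the bowed blade is tilted by more than 0.04 rad (2.3 degrees) by the fingers pressing on it, while it stands on the slab (angle between blade_b's own z axis and vertical between 0.04 and 0.2 rad and contact force between the fingers and blade_b above 0.3 N and contact force between blade_b and slab above 0.3 N and z of blade_b in the frame of slab below 0.03 m), for 0.2 s.
2. after that, the flat blade is lifted more than 20 mm off the slab (height (world z) of blade_a above 0.045 m), for 0.1 s.
At the end, for the whole second after the job is handed in: Flat blade at rest on the bed: height within 4 mm, tilt < 0.04 rad, within 0.15 rad of the bed's direction, pin in its notch (its notch point within 9 mm of the pin's axis). Bowed blade level and at rest on the slab, its middle within 60 mm (x) and 90 mm (y) of the slab's centre (horizontal distance between blade_a_notch and holder_pin below 0.009 m and z of blade_a in the frame of holder between 0.02 and 0.028 m and angle between blade_a's own z axis and vertical below 0.04 rad and angle between the x axis of blade_a and the x axis of holder, either way round below 0.15 rad and linear speed of each of blade_a, blade_b below 0.02 m/s and x of blade_b in the frame of slab between -0.06 and 0.06 m and y of blade_b in the frame of slab between -0.09 and 0.09 m and z of blade_b in the frame of slab between 0.015 and 0.026 m and angle between blade_b's own z axis and vertical below 0.03 rad); the robot touches nothing.
It fails at once if the stapler is moved more than 30 mm (distance of stapler from where it was at the start of the episode above 0.03 m).
It fails at once if the eraser is moved more than 30 mm (distance of eraser from where it was at the start of the episode above 0.03 m).
It also fails if it takes over 58 s, if anything falls off the work surface, if the arm or the gripper's body presses on something with over 40 N, if the wrist force passes 120 N, or if a joint passes its speed limit or range.

### The arm

A 7-joint arm with a two-finger parallel gripper is mounted at the origin on the work surface; the furniture and walls round the work are solid. World frame = base frame: x ahead of the robot, y to its left, z up, the work surface at z = 0. Lengths are in m, angles in rad, forces in N, time in s.
With the tool pointing down it reaches from about 0.4 to 0.9 m from the base axis. Payload 5.5 kg.
Tool frame: the origin (TCP) lies midway between the tips of the shut fingers; the grasp point (between the pads) lies 19 mm behind it; z points along the fingers, y is the direction in which the jaws open and shut (so a half turn about z gives the same grasp; the last joint's range is limited). The gripper opens to 85 mm and grips with 20 to 120 N. Pads are 22 mm wide; open, the fingers measure 114 mm over their backs; the gripper's body (76 mm by 85 mm) begins 54 mm behind the grasp point. The pads swing forward as they close: fully open they stand 13 mm farther back than shut.
Start: joints at [1.478, 0.501, -0.427, 1.55, 0.221, 1.138, -0.21], TCP at [0.226, -0.609, 0.231] pointing down, gripper open.
Joint ranges: [-2.88, 2.88], [-0.31, 2.03], [-1.54, 1.56], [0.2, 2.42], [-1.41, 4.55], [0.19, 2.02], [-2.57, 2.57]. Speed limits (rad/s): [2.57, 2.57, 3.14, 3.14, 3.14, 3.14, 3.14].

### API

Orientations are given as a unit quaternion [w, x, y, z].
In Python, from cell import manip, eyes, job_done gives the robot as it stands. The module is installed in compiled form; this text tells all that it offers.
- The arm moves only by the tool servo_tool, never from a script. Its argument "series" is one flat list of numbers, 7 for each row, row after row: the shift along the tool's x, y, z each as a share of 0.12 m, from -1 to 1, then the turn, a rotation vector about the tool's x, y, z each as a share of 60 degrees, from -1 to 1, then the closure, from 0 (fully open) to 1 (shut). In form: [dx, dy, dz, wx, wy, wz, claw, dx, dy, dz, wx, wy, wz, claw, ...]. A call has 1 to 8 rows; each row shifts and turns the pose as measured when the row begins, along the tool's axes as they then stand; what a row does not reach is not made up. A row lasts 1/10 s, in which the tool goes at most 50 mm and 8.59 degrees, less where a joint would pass 70% of its speed; a pose out of reach is approached as far as the arm can. A call with a number of a shift or a turn outside -1 to 1 is refused whole. A call with a gripper value outside its range is refused whole. The fingers move at their own pace and stop on an object; "squeeze" is the grip in N (left out, the last holds). Time passes only in rows, so rows that do not move let the fingers close. It gives the time, the measured TCP pose, the force and the opening at its end, in the units of the state.
- manip.get_obs(): the state, without advancing time (a new reading comes with each control period).
- eyes.grab_frame(name): name is "side" or "top" or "wrist"; returns the picture (420x560x3 uint8, red, green, blue); there is no depth.
- eyes.camera_params(name): a dict with "intrinsics" (3x3 intrinsics, pixels), "xyz" and "orientation" of the camera in the world. Camera axes: x right, y down, z forward; pixel columns grow to the right and rows downward; lengths in m; the calibration is good to about 2 mm. A picture is of the moment at which its call begins: read the wrist's pose just before it. camera_params takes no time and is no camera call; for the wrist camera it gives the pose at the moment of the call.
- job_done(): hands the job in, once; it reports no verdict.
The state is a dict: "time": time; "q": joint angles; "joint_velocities": joint speeds; "tau": joint torques, N m; "eef_pos": TCP position; "eef_rot": TCP orientation; "ft_force": force on the tool from outside, world axes, zero at the start; "wrist_torque": the same for the moment, N m; "gripper_width": opening from 0.0 (shut) to 1.0 (fully open).
Only numpy, scipy, OpenCV 4.12 (cv2) and the standard library are available. Lean on these libraries where they do the work, as an engineer would, in place of code of your own. Each camera call takes 0.05 s, during which the arm holds its last target.

## Working session

There is one attempt and no reset: what is moved stays moved. The work goes in short steps, Python scripts to look and compute and a tool call to move; the robot and the scene stay as the last step left them, time stands still between calls to the robot, and variables do not carry over. Pictures are saved under pics/ and viewed, and the job is handed in when it is done.

Besides the shell and the picture viewer there is one more tool, called after ">>>" as name(argument=value, ...), one argument or row to a line, values as JSON. servo_tool: Moves the arm, as the interface text tells. Its arguments: {"type":"object","properties":{"series":{"type":"array","items":{"type":"number"}},"squeeze":{"type":"number"}},"required":["series"]}

```bash
mkdir -p pics; ls
python3 - <<'E'
from cell import manip, eyes
import cv2
o=manip.get_obs()
print(o)
for n in ("side","top"):
    p=eyes.camera_params(n);print(n,p)
    cv2.imwrite(f"pics/{n}0.png",eyes.grab_frame(n)[:,:,::-1])
E
```

```text
pics
{'time': 0.0, 'q': array([ 1.4781962 ,  0.50184771, -0.42683855,  1.55144742,  0.22076025,
        1.13830105, -0.21030028]), 'joint_velocities': array([ 0.00108924,  0.00024577,  0.00083408,  0.00224717, -0.00137347,
       -0.00121366,  0.00052407]), 'tau': array([-4.03649565e-04, -5.69510472e+01, -5.81608012e+00, -2.80935341e+01,
        1.08054423e-02,  1.16957663e-02,  3.64151909e-08]), 'eef_pos': array([ 0.22617704, -0.60863797,  0.23026469]), 'eef_rot': array([-9.69117106e-04,  9.84210024e-01,  1.77001911e-01, -1.11593413e-04]), 'ft_force': array([-0.02678661, -0.74780648, -0.14226654]), 'wrist_torque': array([-0.00955555,  0.014659  , -0.02448278]), 'gripper_width': 1.0042684408454925}
side {'intrinsics': array([[450.27452815,   0.        , 286.36771859],
       [  0.        , 450.27452815, 210.80246582],
       [  0.        ,   0.        ,   1.        ]]), 'xyz': array([ 0.36608799, -0.73926024,  0.6522574 ]), 'orientation': array([-0.39579889,  0.90317072, -0.15436514,  0.06162211])}
top {'intrinsics': array([[452.73876363,   0.        , 274.86341944],
       [  0.        , 452.73876363, 216.92918799],
       [  0.        ,   0.        ,   1.        ]]), 'xyz': array([ 0.37026657, -0.10852041,  0.99652822]), 'orientation': array([ 0.07307073, -0.67511969,  0.72993598, -0.07789444])}
```

View pics/side0.png

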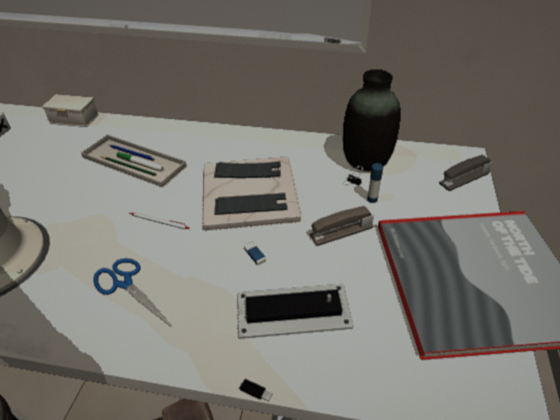

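View pics/top0.png

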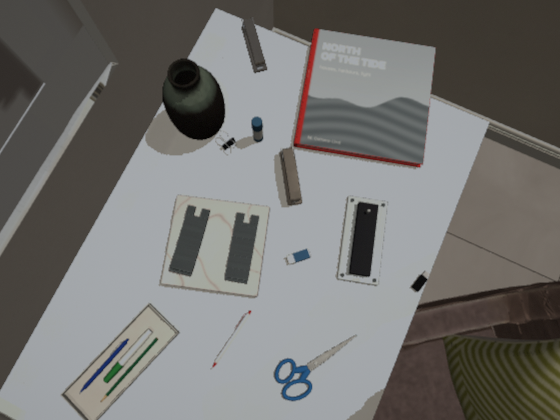

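The side view shows the slab centred near (250,192) with blades at (250,170) and (250,204), and the holder at (294,308). The top view shows the blades near (190,240) and (242,247), notches up, and the bed at (364,238) with its pin near (368,211). Next I measure these.

```bash
cat > h.py <<'E'
import numpy as np, cv2
from scipy.spatial.transform import Rotation as R
def rot(q): return R.from_quat([q[1],q[2],q[3],q[0]]).as_matrix()
def ray(p,px):
    d=np.linalg.inv(p["intrinsics"])@np.array([px[0],px[1],1.]); d=rot(p["orientation"])@d
    return np.array(p["xyz"]),d/np.linalg.norm(d)
def plane(p,px,z):
    c,d=ray(p,px); return c+d*(z-c[2])/d[2]
def tri(p1,a,p2,b):
    c1,d1=ray(p1,a);c2,d2=ray(p2,b)
    A=np.c_[d1,-d2]; s=np.linalg.lstsq(A,c2-c1,rcond=None)[0]
    x=c1+d1*s[0];y=c2+d2*s[1]; return (x+y)/2,np.linalg.norm(x-y)
def proj(p,X):
    v=rot(p["orientation"]).T@(np.array(X)-p["xyz"]); v=p["intrinsics"]@v; return v[:2]/v[2]
E
python3 - <<'E'
from h import *
from cell import eyes
for n,boxes in (("top",dict(b1=(160,195,218,285),b2=(218,200,268,292),bed=(340,196,388,284))),("side",dict(b1=(205,150,295,187),b2=(205,187,296,222),bed=(235,282,352,332)))):
    im=cv2.imread(f"pics/{n}0.png"); p=eyes.camera_params(n)
    g=cv2.cvtColor(im,cv2.COLOR_BGR2GRAY)
    for k,(x0,y0,x1,y1) in boxes.items():
        m=(g[y0:y1,x0:x1]<75).astype(np.uint8)
        cs,_=cv2.findContours(m,cv2.RETR_EXTERNAL,cv2.CHAIN_APPROX_NONE)
        c=max(cs,key=cv2.contourArea); c=c+np.array([x0,y0])
        z=.026 if k[0:2]in("b1","b2") else .024
        w=np.array([plane(p,q[0],z)[:2] for q in c],np.float32)
        r=cv2.minAreaRect(w); print(n,k,cv2.contourArea(c),np.round(r[0],4),np.round(r[1],4),r[2])
        print("  world corners",np.round(cv2.boxPoints(r),3).tolist())
    s=cv2.resize(im[140:300,150:400] if n=="top" else im[145:345,195:365],None,fx=3.2,fy=3.2 if n=="top" else 3,interpolation=cv2.INTER_CUBIC)
    cv2.imwrite(f"pics/{n}0z.png",s)
E
```

```text
top b1 1350.0 [0.5443 0.0655] [0.0497 0.1471] 71.35832214355469
  world corners [[0.46700000762939453, 0.06499999761581421], [0.6060000061988831, 0.017999999225139618], [0.621999979019165, 0.06599999964237213], [0.4830000102519989, 0.11299999803304672]]
top b2 1337.5 [ 0.5194 -0.0462] [0.0484 0.1471] 76.33446502685547
  world corners [[0.44200000166893005, -0.052000001072883606], [0.5849999785423279, -0.08699999749660492], [0.597000002861023, -0.03999999910593033], [0.45399999618530273, -0.004999999888241291]]
top bed 1441.5 [ 0.5184 -0.3111] [0.0459 0.1602] 76.28856658935547
  world corners [[0.4350000023841858, -0.3140000104904175], [0.5910000205039978, -0.35199999809265137], [0.6019999980926514, -0.30799999833106995], [0.44600000977516174, -0.27000001072883606]]
side b1 823.5 [0.5422 0.0629] [0.0557 0.1457] 71.56288146972656
  world corners [[0.46399998664855957, 0.05999999865889549], [0.6029999852180481, 0.013000000268220901], [0.6200000047683716, 0.06599999964237213], [0.4819999933242798, 0.1120000034570694]]
side b2 1049.0 [ 0.5183 -0.0502] [0.0525 0.1471] 76.02070617675781
  world corners [[0.4410000145435333, -0.057999998331069946], [0.5830000042915344, -0.09300000220537186], [0.5960000157356262, -0.0430000014603138], [0.453000009059906, -0.007000000216066837]]
side bed 2391.0 [ 0.5189 -0.3202] [0.0568 0.165 ] 77.68451690673828
  world corners [[0.4320000112056732, -0.33000001311302185], [0.5929999947547913, -0.3659999966621399], [0.6060000061988831, -0.3100000023841858], [0.4440000057220459, -0.2750000059604645]]
```

View pics/top0z.png

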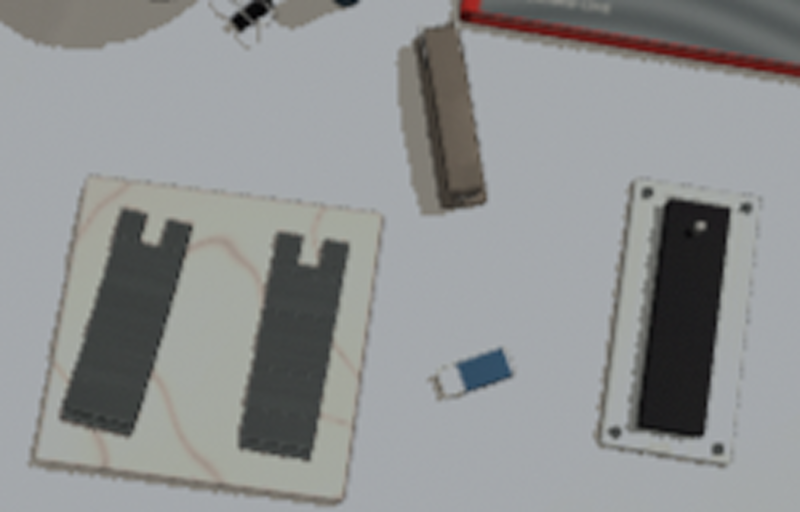

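View pics/side0z.png

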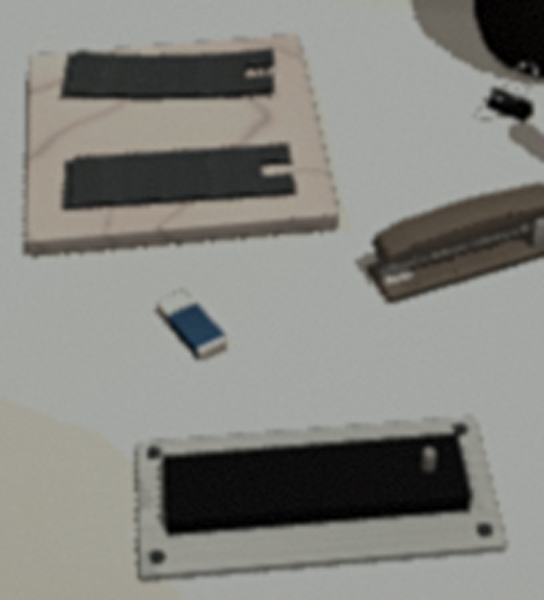

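```bash
cat > go.py <<'E'
# usage: go.py x y z yawdeg [tiltless]: prints remaining shift/turn to pose tool-down with tool x at yaw
import sys
from h import *
from cell import manip
def delta(o,t,yaw):
    Rm=rot(o["eef_rot"]); c,s=np.cos(np.radians(yaw)),np.sin(np.radians(yaw))
    T=np.array([[c,s,0],[s,-c,0],[0,0,-1]]).astype(float)
    d=Rm.T@(np.array(t)-o["eef_pos"]); w=R.from_matrix(Rm.T@T).as_rotvec()
    return d/.12,np.degrees(w)/60
if __name__=="__main__":
    o=manip.get_obs(); a=[float(v) for v in sys.argv[1:5]]
    d,w=delta(o,a[:3],a[3]); Rm=rot(o["eef_rot"])
    print("t",round(o["time"],2),"pos",np.round(o["eef_pos"],4),"yaw",round(float(np.degrees(np.arctan2(Rm[1,0],Rm[0,0]))),2),"f",np.round(o["ft_force"],2),"w",round(o["gripper_width"],3),"q",np.round(o["q"],2))
    print("shift shares",np.round(d,3),"turn shares",np.round(w,4))
E
python3 go.py .45 -.1 .23 -13.7; python3 -c "
from cell import eyes;print(eyes.camera_params('wrist'))"
```

```text
t 0.1 pos [ 0.2262 -0.6087  0.2304] yaw 20.38 f [ 0.6   0.59 -0.26] w 1.0 q [ 1.48  0.5  -0.43  1.55  0.22  1.14 -0.21]
shift shares [ 3.225 -3.324  0.009] turn shares [-1.600e-03  4.000e-04  5.681e-01]
{'intrinsics': array([[333.81828935,   0.        , 277.35041315],
       [  0.        , 333.81828935, 210.90424166],
       [  0.        ,   0.        ,   1.        ]]), 'xyz': array([ 0.29206451, -0.585175  ,  0.37391397]), 'orientation': array([ 0.113471  ,  0.81307623, -0.56529581, -0.08044888])}
```

>>> servo_tool(
  series=[0.29, -0.3, 0, 0, 0, 0, 1, 0.29, -0.3, 0, 0, 0, 0, 1, 0.29, -0.3, 0, 0, 0, 0, 1, 0.29, -0.3, 0, 0, 0, 0, 1],
  squeeze=40,
)

```text
time: 0.5
eef_pos: [0.3016, -0.429, 0.2267]
eef_rot: [-0.002, 0.986, 0.17, -0.001]
ft_force: [1.1, 0.8, 0.8]
gripper_width: 0.329
```

```bash
python3 go.py .45 -.1 .23 -13.7
```

```text
t 0.5 pos [ 0.3016 -0.429   0.2267] yaw 19.52 f [1.13 0.81 0.8 ] w 0.329 q [ 1.34  0.29 -0.51  1.86  0.17  1.03 -0.47]
shift shares [ 2.082 -2.171 -0.024] turn shares [-0.0029  0.003   0.5536]
```

>>> servo_tool(
  series=[0.26, -0.27, 0, 0, 0, 0.07, 1, 0.25, -0.29, 0, 0, 0, 0.07, 1, 0.22, -0.31, 0, 0, 0, 0.07, 1, 0.19, -0.33, 0, 0, 0, 0.07, 1, 0.16, -0.34, 0, 0, 0, 0.07, 1, 0.13, -0.35, 0, 0, 0, 0.07, 1, 0.1, -0.36, 0, 0, 0, 0.07, 1, 0.08, -0.37, 0, 0, 0, 0.07, 1],
)

```text
time: 1.3
eef_pos: [0.4483, -0.0816, 0.226]
eef_rot: [-0.001, 0.991, -0.135, -0.003]
ft_force: [1.8, 0.0, 0.6]
gripper_width: 0.001
```

```bash
python3 go.py .41 -.1 .23 -13.7
python3 - <<'E'
from cell import manip,eyes
import cv2,json
p=eyes.camera_params('wrist');im=eyes.grab_frame('wrist')
cv2.imwrite('pics/w1.png',im[:,:,::-1]);json.dump({k:v.tolist() for k,v in p.items()},open('w1.json','w'));print(p['xyz'])
E
```

```text
t 1.3 pos [ 0.4483 -0.0816  0.226 ] yaw -15.46 f [1.84 0.   0.6 ] w 0.001 q [ 0.76  0.18 -0.7   2.01  0.14  1.   -1.85]
shift shares [-0.267  0.233 -0.032] turn shares [-0.0006  0.005  -0.0294]
[ 0.51670513 -0.10106974  0.36921833]
```

View pics/w1.png

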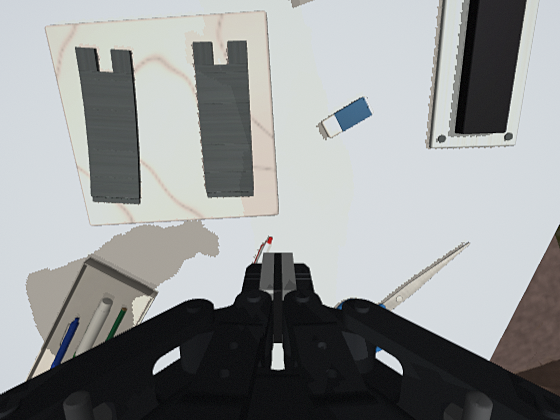

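The wrist view shows both blades: left one spans (78,47)–(140,203), right one (193,41)–(253,197). The notches are at about (105,60) and (219,54). I take a second view from farther left.

>>> servo_tool(
  series=[-0.05, -0.4, 0, 0, 0, 0, 1, -0.05, -0.4, 0, 0, 0, 0, 1, 0, 0, 0, 0, 0, -0.03, 1, 0, 0, 0, 0, 0, 0, 1],
)

```text
time: 1.75
eef_pos: [0.464, 0.0207, 0.2269]
eef_rot: [-0.004, 0.994, -0.113, -0.001]
ft_force: [0.3, -0.0, -0.8]
gripper_width: 0.001
```

Run:
```python
from cell import manip,eyes
import cv2,json
p=eyes.camera_params('wrist');im=eyes.grab_frame('wrist')
cv2.imwrite('pics/w2.png',im[:,:,::-1]);json.dump({k:v.tolist() for k,v in p.items()},open('w2.json','w'));print(p['xyz'])
```

```text
[0.53256477 0.00335511 0.37023212]
```

View pics/w2.png

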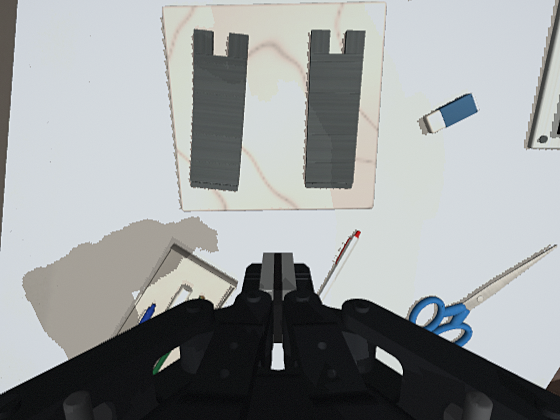

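The second view shows the blades at (193,30)–(248,191) and (305,30)–(364,188). I triangulate their corners.

```bash
cat > corners.py <<'E'
from h import *
import json
def load(n): return cv2.imread(f"pics/{n}.png"),{k:np.array(v) for k,v in json.load(open(f"{n}.json")).items()}
def blades(im,thr=110,amin=5000,ymax=230):
    g=cv2.cvtColor(im,cv2.COLOR_BGR2GRAY); m=(g<thr).astype(np.uint8); m[ymax:]=0
    cs,_=cv2.findContours(m,cv2.RETR_EXTERNAL,cv2.CHAIN_APPROX_NONE)
    out=[]
    for c in cs:
        if cv2.contourArea(c)<amin: continue
        q=c[:,0,:].astype(float)
        k=[q[np.argmin(q@v)] for v in ([1,1.],[-1,1.],[-1,-1.],[1,-1.])] #TL,TR,BR,BL
        out.append((cv2.contourArea(c),q.mean(0),k))
    return sorted(out,key=lambda a:a[1][0])
E
python3 - <<'E'
from corners import *
(i1,p1),(i2,p2)=load("w1"),load("w2")
A=blades(i1);B=blades(i2)
for x in A+B: print(x[0],np.round(x[1]),[k.tolist() for k in x[2]])
for a,b in zip(A,B):
    P=[]
    for u,v in zip(a[2],b[2]):
        X,e=tri(p1,u,p2,v);P.append(X);print(np.round(X*1000,1),round(e*1000,1))
    for pp,k in((p1,a),(p2,b)):
        W=np.array([plane(pp,u,.026) for u in k[2]]); d=W[:2].mean(0)-W[2:].mean(0)
        print("plane: centre",np.round(W.mean(0)[:2]*1000,1),"len",round(np.linalg.norm(d)*1000,1),"wid",np.round(np.linalg.norm(W[0]-W[1])*1000,1),np.round(np.linalg.norm(W[3]-W[2])*1000,1),"ang",np.degrees(np.arctan2(d[1],d[0])).round(2))
E
```

```text
7463.0 [110. 118.] [[75.0, 47.0], [131.0, 52.0], [139.0, 203.0], [93.0, 200.0]]
7347.5 [224. 112.] [[193.0, 42.0], [246.0, 42.0], [252.0, 195.0], [207.0, 195.0]]
7080.0 [489.  65.] [[469.0, 0.0], [526.0, 0.0], [504.0, 132.0], [455.0, 132.0]]
7522.0 [218. 103.] [[194.0, 29.0], [248.0, 36.0], [236.0, 190.0], [191.0, 186.0]]
7464.0 [333. 102.] [[312.0, 30.0], [364.0, 31.0], [351.0, 187.0], [305.0, 186.0]]
[623.   63.5  31.6] 0.1
[607.   17.   26.5] 0.6
[467.7  66.   25.5] 0.2
[483.6 110.   28.7] 1.0
plane: centre [545.8  65.2] len 147.7 wid 52.2 48.6 ang -18.54
plane: centre [545.6  64.6] len 148.5 wid 50.4 47.5 ang -18.73
[598.9 -42.   26.9] 0.3
[587.1 -89.5  23.2] 1.0
[444.1 -52.8  26.3] 0.1
[455.8  -6.1  23.5] 0.9
plane: centre [521.5 -47.7] len 146.8 wid 49.5 47.6 ang -14.15
plane: centre [521.5 -47.4] len 147.5 wid 48.2 48.3 ang -14.15
```

The left blade's corners average about 28 mm high and the right's about 25 mm, so the left one is probably bowed. I press the left one's plain end first, at about (0.492, 0.083).

```bash
python3 go.py .492 .083 .045 -16
```

```text
t 1.8 pos [0.464  0.0211 0.227 ] yaw -13.02 f [0.08 0.84 0.6 ] w 0.001 q [ 0.6   0.21 -0.78  1.99  0.16  1.   -2.05]
shift shares [ 0.115 -0.543  1.521] turn shares [-0.0077  0.0028  0.0497]
```

>>> servo_tool(
  series=[0.03, -0.14, 0.2, 0, 0, 0, 1, 0.03, -0.14, 0.3, 0, 0, 0, 1, 0.03, -0.14, 0.35, 0, 0, 0, 1, 0.03, -0.13, 0.35, 0, 0, 0, 1, 0, 0, 0.25, 0, 0, 0, 1, 0, 0, 0, 0, 0, 0, 1],
)

```text
time: 2.4
eef_pos: [0.4976, 0.0724, 0.0479]
eef_rot: [-0.001, 0.992, -0.124, 0.001]
ft_force: [-0.8, -0.1, -0.5]
gripper_width: 0.003
```

```bash
python3 go.py .492 .083 .03 -13
```

```text
t 2.4 pos [0.4976 0.0724 0.0479] yaw -14.19 f [-0.8  -0.12 -0.52] w 0.003 q [ 0.3   0.56 -0.61  2.04  0.5   0.68 -2.45]
shift shares [-0.067 -0.074  0.149] turn shares [-0.0024 -0.0023 -0.0199]
```

>>> servo_tool(
  series=[-0.03, -0.03, 0.05, 0, 0, -0.14, 1, -0.02, -0.03, 0.05, 0, 0, -0.14, 1, -0.02, -0.03, 0, 0, 0, -0.14, 1, 0, 0, 0, 0, 0, 0, 1],
)

```text
time: 2.8
eef_pos: [0.4918, 0.078, 0.0385]
eef_rot: [0.001, 0.995, 0.099, 0.002]
ft_force: [0.0, -0.4, 0.3]
gripper_width: -0.001
```

```bash
python3 go.py .492 .083 .03 10
```

```text
t 2.8 pos [0.4918 0.078  0.0385] yaw 11.35 f [ 0.04 -0.36  0.3 ] w -0.001 q [ 0.36  0.61 -0.7   2.05  0.61  0.7  -2.12]
shift shares [ 0.009 -0.041  0.071] turn shares [ 0.0025 -0.0028  0.0225]
```

>>> servo_tool(
  series=[0, -0.04, 0.04, 0, 0, 0, 1, 0, -0.02, 0.03, 0, 0, 0, 1, 0, 0, 0.015, 0, 0, 0, 1, 0, 0, 0, 0, 0, 0, 1],
)

```text
time: 3.2
eef_pos: [0.493, 0.0822, 0.0302]
eef_rot: [0.002, 0.996, 0.091, 0.004]
ft_force: [-0.7, -0.6, -0.8]
gripper_width: -0.003
```

>>> servo_tool(
  series=[0, 0, 0.015, 0, 0, 0, 1, 0, 0, 0, 0, 0, 0, 1],
)

```text
time: 3.4
eef_pos: [0.4931, 0.0823, 0.0285]
eef_rot: [0.003, 0.996, 0.091, 0.004]
ft_force: [-0.4, 0.2, 1.4]
gripper_width: 0.002
```

>>> servo_tool(
  series=[0, 0, 0.015, 0, 0, 0, 1, 0, 0, 0, 0, 0, 0, 1],
)

```text
time: 3.6
eef_pos: [0.4932, 0.0825, 0.027]
eef_rot: [0.003, 0.996, 0.091, 0.004]
ft_force: [-1.1, -1.0, 3.2]
gripper_width: 0.0
```

>>> servo_tool(
  series=[0, 0, 0.015, 0, 0, 0, 1, 0, 0, 0, 0, 0, 0, 1],
)

```text
time: 3.8
eef_pos: [0.4931, 0.0825, 0.0268]
eef_rot: [0.004, 0.996, 0.091, 0.004]
ft_force: [-2.3, -1.6, 8.4]
gripper_width: 0.003
```

```bash
python3 - <<'E'
from cell import manip,eyes
import cv2
for n in('side','wrist'): cv2.imwrite(f'pics/p1{n}.png',eyes.grab_frame(n)[:,:,::-1])
a=cv2.imread('pics/p1side.png')[140:240,180:320];b=cv2.imread('pics/side0.png')[140:240,180:320]
cv2.imwrite('pics/p1c.png',cv2.resize(cv2.hconcat([b,a]),None,fx=2.8,fy=2.8,interpolation=2))
E
python3 go.py .492 .083 .025 10
```

```text
t 3.9 pos [0.4931 0.0825 0.0267] yaw 10.44 f [-1.92 -0.68 11.34] w -0.001 q [ 0.32  0.62 -0.68  2.05  0.64  0.67 -2.17]
shift shares [-0.009 -0.006  0.014] turn shares [ 0.0078 -0.0065  0.0073]
```

View pics/p1c.png

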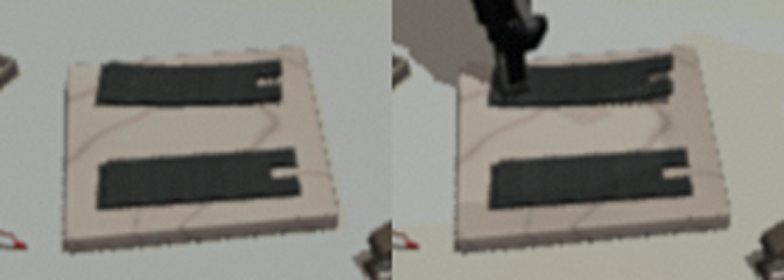

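View pics/p1wrist.png

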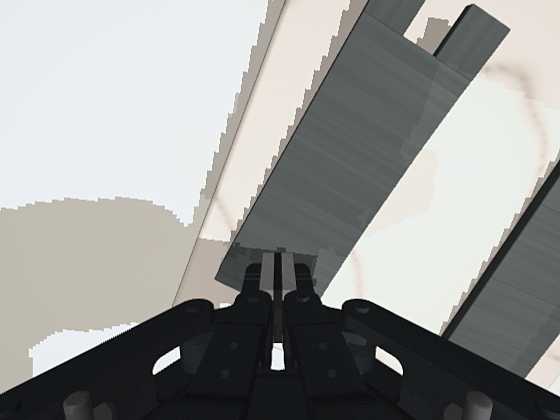

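The far end of the left blade has risen (right half of the composite: its notch end is about 2.5 px higher and casts a shadow beneath). I check this with numbers while still holding.

>>> servo_tool(
  series=[0, 0, 0.003, 0, 0, 0, 1, 0, 0, 0.003, 0, 0, 0, 1],
)

```text
time: 4.1
eef_pos: [0.4932, 0.0824, 0.0269]
eef_rot: [0.004, 0.996, 0.091, 0.004]
ft_force: [-1.1, 0.2, 6.1]
gripper_width: 0.002
```

Run:
```python
from h import *
from cell import eyes
p=eyes.camera_params('side')
o=cv2.imread('pics/side0.png',0)
a=cv2.imread('pics/p1side.png',0)
for x in (255,262,268,272,276,279):
    for n,g in(('before',o),('pressed',a)):
        col=g[150:185,x].astype(float); m=col<75; i=np.where(m)[0]
        print(x,n,i.min()+150,i.max()+150,end=' | ')
    print()
d=np.array([np.cos(np.radians(-18.6)),np.sin(np.radians(-18.6)),0]);
for h in(.026,.031,.037):
    X=np.array([.5457,.065,h])+.07*d; print(h,proj(p,X))
```

```text
255 before 164 177 | 255 pressed 163 176 | 
262 before 163 177 | 262 pressed 162 176 | 
268 before 163 177 | 268 pressed 161 176 | 
272 before 162 176 | 272 pressed 161 175 | 
276 before 162 176 | 276 pressed 160 175 | 
279 before 162 175 | 279 pressed 160 173 | 
0.026 [278.91738623 168.44203227]
0.031 [278.86872671 166.6869769 ]
0.037 [278.80990741 164.56547771]
```

>>> servo_tool(
  series=[0, 0, 0.02, 0, 0, 0, 1, 0, 0, 0.02, 0, 0, 0, 1, 0, 0, 0.02, 0, 0, 0, 1],
)

```text
time: 4.4
eef_pos: [0.4929, 0.0826, 0.0259]
eef_rot: [0.008, 0.996, 0.091, 0.004]
ft_force: [-10.1, -2.2, 33.9]
gripper_width: -0.002
```

```bash
cat > sub.py <<'E'
from h import *
def rise(f0,f1):
    def edges(g,x):
        c=g[145:185,x].astype(float); i=np.argmax(c<90); 
        t=i-1+(c[i-1]-90)/(c[i-1]-c[i]) ; j=len(c)-1-np.argmax(c[::-1]<90)
        b=j+(90-c[j])/(c[j+1]-c[j]); return np.array([t,b])
    o=cv2.imread(f0,0);a=cv2.imread(f1,0)
    for lo,hi in((250,256),(258,264),(266,271),(275,280)):
        print(lo,np.round(np.mean([edges(o,x)-edges(a,x) for x in range(lo,hi)],0)/.355,2),"mm rise (top edge, low edge)")
E
python3 - <<'E'
from cell import eyes
import cv2,sub
cv2.imwrite('pics/p2side.png',eyes.grab_frame('side')[:,:,::-1])
sub.rise('pics/side0.png','pics/p1side.png');sub.rise('pics/side0.png','pics/p2side.png')
E
python3 go.py .492 .083 .025 10
```

```text
250 [2.   0.48] mm rise (top edge, low edge)
258 [3.2  1.54] mm rise (top edge, low edge)
266 [4.59 2.73] mm rise (top edge, low edge)
275 [5.57 3.52] mm rise (top edge, low edge)
250 [4.97 2.44] mm rise (top edge, low edge)
258 [7.26 3.66] mm rise (top edge, low edge)
266 [9.71 4.83] mm rise (top edge, low edge)
275 [10.94  9.8 ] mm rise (top edge, low edge)
t 4.45 pos [0.4929 0.0825 0.0259] yaw 10.49 f [-9.33 -2.63 35.18] w 0.001 q [ 0.31  0.62 -0.67  2.05  0.65  0.68 -2.18]
shift shares [-0.006 -0.005  0.008] turn shares [ 0.0163 -0.0058  0.0081]
```

The far end is now about 11 mm up, so the blade is fully tilted and this is the bowed one. I ease the force while still holding, then let go.

>>> servo_tool(
  series=[0, 0, 0.004, 0, 0, 0, 1, 0, 0, 0.006, 0, 0, 0, 1, 0, 0, 0.006, 0, 0, 0, 1],
)

```text
time: 4.75
eef_pos: [0.4932, 0.0825, 0.0268]
eef_rot: [0.01, 0.996, 0.092, 0.005]
ft_force: [-2.8, -1.0, 9.4]
gripper_width: -0.002
```

```bash
python3 - <<'E'
from cell import eyes
import cv2,sub
cv2.imwrite('pics/p3side.png',eyes.grab_frame('side')[:,:,::-1])
sub.rise('pics/side0.png','pics/p3side.png')
E
python3 go.py .492 .083 .025 10
```

```text
250 [2.01 0.51] mm rise (top edge, low edge)
258 [3.17 1.56] mm rise (top edge, low edge)
266 [4.55 2.76] mm rise (top edge, low edge)
275 [5.88 3.5 ] mm rise (top edge, low edge)
t 4.8 pos [0.4932 0.0825 0.0269] yaw 10.53 f [-2.73 -1.1   9.73] w 0.001 q [ 0.31  0.62 -0.67  2.06  0.65  0.68 -2.18]
shift shares [-0.009 -0.006  0.015] turn shares [ 0.0196 -0.0072  0.0087]
```

>>> servo_tool(
  series=[0, 0, 0.015, 0, 0, 0, 1, 0, 0, 0.015, 0, 0, 0, 1, 0, 0, 0.015, 0, 0, 0, 1],
)

```text
time: 5.1
eef_pos: [0.4929, 0.0826, 0.026]
eef_rot: [0.013, 0.996, 0.092, 0.005]
ft_force: [-7.7, -2.1, 26.9]
gripper_width: -0.005
```

>>> servo_tool(
  series=[0, 0, 0.015, 0, 0, 0, 1, 0, 0, 0.015, 0, 0, 0, 1],
)

```text
time: 5.3
eef_pos: [0.4929, 0.0826, 0.026]
eef_rot: [0.015, 0.996, 0.092, 0.005]
ft_force: [-7.3, -1.4, 25.7]
gripper_width: 0.002
```

```bash
python3 - <<'E'
from cell import eyes
import cv2,sub
cv2.imwrite('pics/p4side.png',eyes.grab_frame('side')[:,:,::-1])
sub.rise('pics/side0.png','pics/p4side.png')
E
python3 go.py .492 .083 .025 10
```

```text
250 [4.82 2.43] mm rise (top edge, low edge)
258 [7.24 3.71] mm rise (top edge, low edge)
266 [9.71 4.12] mm rise (top edge, low edge)
275 [10.65  9.6 ] mm rise (top edge, low edge)
t 5.35 pos [0.4929 0.0826 0.026 ] yaw 10.62 f [-7.64 -1.15 24.45] w -0.002 q [ 0.3   0.62 -0.66  2.06  0.66  0.68 -2.19]
shift shares [-0.007 -0.005  0.008] turn shares [ 0.0292 -0.007   0.0101]
```

The tilt was held at about 0.1 rad. Now I lift off.

>>> servo_tool(
  series=[0, 0, -0.1, 0, 0, 0, 1, 0, 0, -0.3, 0, 0, 0, 0.3, 0, 0, -0.35, -0.01, 0, 0.1, 0.3],
)

```text
time: 5.65
eef_pos: [0.488, 0.0841, 0.1144]
eef_rot: [0.02, 0.999, 0.039, 0.001]
ft_force: [0.6, -0.4, 1.0]
gripper_width: 0.33
```

```bash
python3 go.py .52 -.047 .12 -14.1
python3 - <<'E'
from cell import eyes
import cv2,sub
cv2.imwrite('pics/p5side.png',eyes.grab_frame('side')[:,:,::-1])
sub.rise('pics/side0.png','pics/p5side.png')
E
```

```text
t 5.65 pos [0.488  0.0841 0.1144] yaw 4.53 f [ 0.6  -0.39  0.96] w 0.33 q [ 0.37  0.47 -0.76  2.02  0.48  0.84 -2.16]
shift shares [ 0.18   1.111 -0.002] turn shares [ 0.0378 -0.0071  0.3104]
250 [ 0.32 -0.11] mm rise (top edge, low edge)
258 [ 0.28 -0.11] mm rise (top edge, low edge)
266 [ 0.32 -0.09] mm rise (top edge, low edge)
275 [ 0.34 -0.14] mm rise (top edge, low edge)
```

>>> servo_tool(
  series=[0.06, 0.28, 0, 0.01, 0, 0.08, 0.3, 0.08, 0.28, 0, 0.01, 0, 0.08, 0.3, 0.1, 0.28, 0, 0.01, 0, 0.08, 0.3, 0.12, 0.26, 0, 0.01, 0, 0.08, 0.3, 0, 0, 0, 0, 0, 0, 0.3],
)

```text
time: 6.2
eef_pos: [0.5335, -0.0498, 0.1307]
eef_rot: [-0.004, 0.991, -0.134, 0.015]
ft_force: [-0.2, -0.2, -0.2]
gripper_width: 0.698
```

```bash
python3 go.py .52 -.047 .07 -14.1;python3 - <<'E'
from cell import manip,eyes
import cv2,json
p=eyes.camera_params('wrist');im=eyes.grab_frame('wrist')
cv2.imwrite('pics/w3.png',im[:,:,::-1]);json.dump({k:v.tolist() for k,v in p.items()},open('w3.json','w'))
E
```

```text
t 6.2 pos [ 0.5335 -0.0498  0.1307] yaw -15.47 f [-0.17 -0.17 -0.25] w 0.698 q [ 0.6   0.46 -0.68  1.94  0.38  0.83 -2.13]
shift shares [-0.129  0.014  0.502] turn shares [-0.0114 -0.0274 -0.0226]
```

View pics/w3.png

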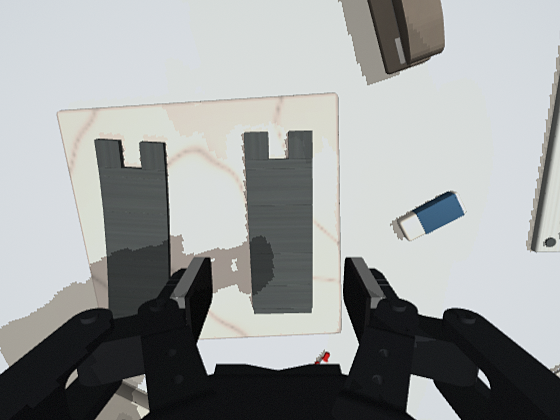

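The right blade lies between the fingers: corners near (245,132), (312,131), (313,313), (250,313), and the notch mouth spans 268–288 at row 131. I measure it.

Run:
```python
from corners import *
im,p=load("w3")
g=cv2.cvtColor(im,cv2.COLOR_BGR2GRAY)
m=(g<115).astype(np.uint8)[125:330,240:318]
cs,_=cv2.findContours(m,cv2.RETR_EXTERNAL,cv2.CHAIN_APPROX_NONE); c=max(cs,key=cv2.contourArea)+np.array([240,125])
q=c[:,0].astype(float); k=[q[np.argmin(q@v)] for v in ([1,1.],[-1,1.],[-1,-1.],[1,-1.])]
print([a.tolist() for a in k])
W=np.array([plane(p,u,.026) for u in k]); d=W[:2].mean(0)-W[2:].mean(0)
print(np.round(W*1000,1)[:,:2].tolist(),np.round(W.mean(0)*1000,1),np.linalg.norm(d),np.degrees(np.arctan2(d[1],d[0])),np.linalg.norm(W[0]-W[1]))
(i1,p1)=load("w1")
for u,v in zip(k,blades(i1)[1][2]): print(np.round(tri(p,u,p1,v)[0]*1000,1))
# side lines
```

```text
[[244.0, 133.0], [311.0, 131.0], [310.0, 312.0], [254.0, 313.0]]
[[598.9, -41.5], [587.2, -89.0], [444.3, -52.4], [455.6, -6.8]] [521.5 -47.4  26. ] 0.14745591366464195 -13.996409935820404 0.048896036541078734
[598.9 -41.9  27.3]
[587.  -89.4  21.2]
[443.8 -52.4  25. ]
[457.1  -7.5  28.7]
```

>>> servo_tool(
  series=[-0.06, 0.01, 0.2, -0.006, -0.014, -0.012, 0.34, -0.06, 0.01, 0.2, -0.006, -0.014, -0.012, 0.34, 0, 0, 0.15, 0, 0, 0, 0.34, 0, 0, 0, 0, 0, 0, 0.34],
)

```text
time: 6.65
eef_pos: [0.5199, -0.0411, 0.0639]
eef_rot: [-0.001, 0.993, -0.116, 0.0]
ft_force: [-0.8, -0.3, -0.4]
gripper_width: 0.664
```

```bash
python3 go.py .5205 -.047 .03 -14.0
```

```text
t 6.65 pos [ 0.5199 -0.0411  0.0639] yaw -13.37 f [-0.78 -0.33 -0.42] w 0.664 q [ 0.53  0.56 -0.62  1.99  0.48  0.74 -2.18]
shift shares [0.016 0.047 0.283] turn shares [-0.0028 -0.0003  0.0105]
```

>>> servo_tool(
  series=[0.01, 0.04, 0.08, 0, 0, 0.01, 0.34, 0, 0.01, 0.1, 0, 0, 0, 0.34, 0, 0, 0.1, 0, 0, 0, 0.34, 0, 0, 0, 0, 0, 0, 0.34],
)

```text
time: 7.05
eef_pos: [0.521, -0.0453, 0.0297]
eef_rot: [-0.002, 0.993, -0.12, 0.002]
ft_force: [-0.6, -0.2, -0.0]
gripper_width: 0.664
```

```bash
python3 go.py .5205 -.047 .02 -14.0;python3 - <<'E'
from cell import manip,eyes
import cv2
cv2.imwrite('pics/w4.png',eyes.grab_frame('wrist')[:,:,::-1])
E
```

```text
t 7.05 pos [ 0.521  -0.0453  0.0297] yaw -13.81 f [-0.58 -0.21 -0.03] w 0.664 q [ 0.5   0.62 -0.58  2.    0.52  0.67 -2.22]
shift shares [-0.001  0.015  0.081] turn shares [-0.0041 -0.0027  0.0032]
```

View pics/w4.png

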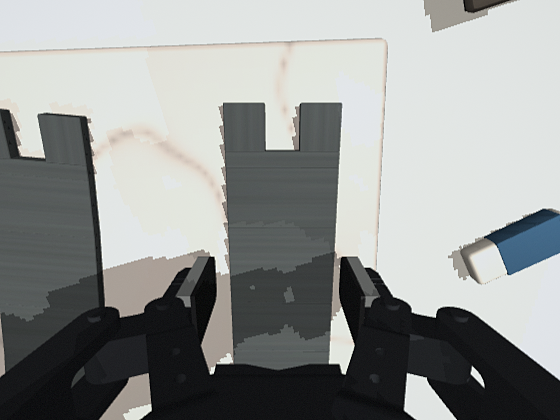

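The fingertips at (211,258) and (342,258) straddle the blade edges at 227 and 336. I descend in small steps to feel the slab.

>>> servo_tool(
  series=[0, 0.015, 0.03, 0, 0, 0, 0.34, 0, 0, 0.03, 0, 0, 0, 0.34, 0, 0, 0, 0, 0, 0, 0.34],
)

```text
time: 7.4
eef_pos: [0.5221, -0.0471, 0.0234]
eef_rot: [-0.002, 0.993, -0.12, 0.003]
ft_force: [-0.1, -0.8, 0.5]
gripper_width: 0.659
```

>>> servo_tool(
  series=[0, 0, 0.025, 0, 0, 0, 0.34, 0, 0, 0, 0, 0, 0, 0.34],
)

```text
time: 7.6
eef_pos: [0.5224, -0.0472, 0.0205]
eef_rot: [-0.002, 0.993, -0.12, 0.003]
ft_force: [0.0, 0.3, 0.1]
gripper_width: 0.657
```

>>> servo_tool(
  series=[0, 0, 0.02, 0, 0, 0, 0.34, 0, 0, 0, 0, 0, 0, 0.34],
)

```text
time: 7.8
eef_pos: [0.5226, -0.0472, 0.0181]
eef_rot: [-0.002, 0.993, -0.12, 0.004]
ft_force: [-0.9, -0.1, -0.3]
gripper_width: 0.66
```

>>> servo_tool(
  series=[0, 0, 0.015, 0, 0, 0, 0.34, 0, 0, 0, 0, 0, 0, 0.34],
)

```text
time: 8.0
eef_pos: [0.5227, -0.0472, 0.0162]
eef_rot: [-0.002, 0.993, -0.12, 0.004]
ft_force: [-0.1, -0.5, -0.0]
gripper_width: 0.662
```

>>> servo_tool(
  series=[0, 0, 0.012, 0, 0, 0, 0.34, 0, 0, 0, 0, 0, 0, 0.34],
)

```text
time: 8.2
eef_pos: [0.5232, -0.0471, 0.0162]
eef_rot: [-0.001, 0.993, -0.12, 0.004]
ft_force: [0.0, 0.5, 0.0]
gripper_width: 0.656
```

>>> servo_tool(
  series=[-0.01, 0, 0.02, 0, 0, 0, 0.34, 0, 0, 0, 0, 0, 0, 0.34],
)

```text
time: 8.4
eef_pos: [0.5239, -0.0472, 0.0164]
eef_rot: [-0.0, 0.993, -0.12, 0.006]
ft_force: [-0.6, -0.2, 0.3]
gripper_width: 0.664
```

```bash
python3 go.py .5205 -.047 .013 -14.0; python3 -c "
from cell import manip;o=manip.get_obs();print(o['wrist_torque'],o['tau'])"
```

```text
t 8.4 pos [ 0.5239 -0.0472  0.0164] yaw -13.78 f [-0.58 -0.24  0.28] w 0.664 q [ 0.48  0.64 -0.56  2.    0.55  0.64 -2.24]
shift shares [-0.028  0.006  0.028] turn shares [-0.0021 -0.0107  0.0036]
[ 0.00767979 -0.0165751   0.0183079 ] [ 6.13107055e-03 -5.10435820e+01 -8.59484375e+00 -1.68445873e+01
  4.71402251e-02  4.36620635e-02 -3.46019736e-02]
```

>>> servo_tool(
  series=[-0.03, 0, 0.03, 0, -0.011, 0, 0.34],
)

```text
time: 8.5
eef_pos: [0.5237, -0.0469, 0.0156]
eef_rot: [-0.0, 0.993, -0.12, 0.003]
ft_force: [-3.4, -4.5, 46.7]
gripper_width: 0.66
```

```bash
python3 go.py .5205 -.047 .013 -14.0
python3 - <<'E'
from cell import eyes
import cv2
for n in('top','side'): cv2.imwrite(f'pics/x_{n}.png',eyes.grab_frame(n)[:,:,::-1])
E
```

```text
t 8.5 pos [ 0.5237 -0.0469  0.0156] yaw -13.75 f [-3.43 -4.5  46.75] w 0.66 q [ 0.48  0.64 -0.56  2.    0.55  0.65 -2.24]
shift shares [-0.026  0.007  0.021] turn shares [-0.0013 -0.0054  0.0042]
```

View pics/x_side.png

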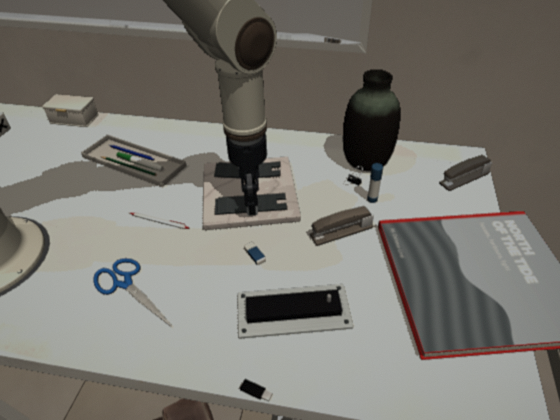

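View pics/x_top.png

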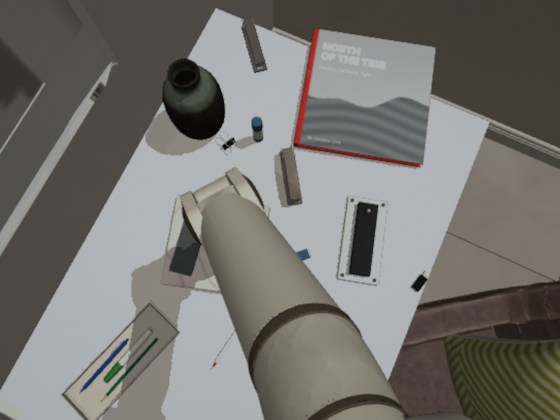

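The fingertips met the slab at TCP z of about 16 mm. I back off about 2 mm and close.

>>> servo_tool(
  series=[-0.02, 0, -0.025, 0, -0.005, 0, 0.34, 0, 0, 0, 0, 0, 0, 0.34],
)

```text
time: 8.8
eef_pos: [0.5227, -0.0466, 0.0198]
eef_rot: [-0.0, 0.993, -0.12, 0.001]
ft_force: [0.2, 0.5, 0.6]
gripper_width: 0.662
```

```bash
python3 go.py .5205 -.047 .018 -14.0
```

```text
t 8.8 pos [ 0.5227 -0.0466  0.0198] yaw -13.76 f [0.25 0.48 0.57] w 0.662 q [ 0.49  0.63 -0.56  2.    0.54  0.66 -2.23]
shift shares [-0.017  0.007  0.015] turn shares [-0.0012 -0.0027  0.004 ]
```

>>> servo_tool(
  series=[-0.018, 0.007, 0.014, 0, 0, 0, 0.34, 0, 0, 0, 0, 0, 0, 0.5, 0, 0, 0, 0, 0, 0, 0.6, 0, 0, 0, 0, 0, 0, 0.6],
  squeeze=60,
)

```text
time: 9.2
eef_pos: [0.5195, -0.0468, 0.0177]
eef_rot: [-0.0, 0.993, -0.12, 0.001]
ft_force: [-0.6, -0.4, 6.9]
gripper_width: 0.559
```

```bash
python3 go.py .5205 -.047 .018 -14.0
python3 - <<'E'
from cell import manip,eyes
import cv2
cv2.imwrite('pics/w5.png',eyes.grab_frame('wrist')[:,:,::-1])
E
```

```text
t 9.2 pos [ 0.5195 -0.0468  0.0177] yaw -13.78 f [-0.62 -0.41  6.89] w 0.559 q [ 0.49  0.63 -0.56  2.    0.54  0.65 -2.24]
shift shares [ 0.008 -0.001 -0.002] turn shares [-0.0008 -0.0013  0.0037]
```

View pics/w5.png

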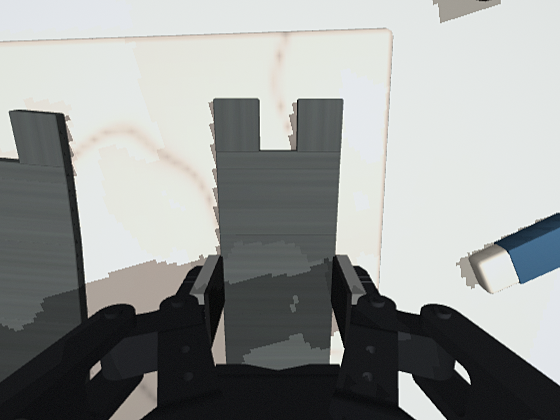

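The pads touch both blade edges, at (222,260) and (334,260). I lift.

>>> servo_tool(
  series=[0, 0, 0, 0, 0, 0, 0.8, 0, 0, -0.05, 0, 0, 0, 0.8, 0, 0, -0.1, 0, 0, 0, 0.8, 0, 0, -0.15, 0, 0, 0, 0.8, 0, 0, -0.2, 0, 0, 0, 0.8, 0, 0, -0.2, 0, 0, 0, 0.8, 0, 0, 0, 0, 0, 0, 0.8],
)

```text
time: 9.95
eef_pos: [0.5133, -0.0462, 0.1017]
eef_rot: [-0.001, 0.993, -0.119, -0.006]
ft_force: [1.3, 0.1, -3.7]
gripper_width: 0.561
```

```bash
python3 go.py .5205 -.047 .1 -14.0
python3 - <<'E'
from cell import manip,eyes
import cv2,json
p=eyes.camera_params('wrist');im=eyes.grab_frame('wrist')
cv2.imwrite('pics/w6.png',im[:,:,::-1]);json.dump({k:v.tolist() for k,v in p.items()},open('w6.json','w'))
s=eyes.grab_frame('side')[:,:,::-1]
cv2.imwrite('pics/s6.png',cv2.resize(s[100:300,180:380],None,fx=3,fy=3))
E
```

```text
t 9.95 pos [ 0.5133 -0.0462  0.1017] yaw -13.73 f [ 1.31  0.13 -3.68] w 0.561 q [ 0.58  0.5  -0.67  1.97  0.41  0.82 -2.13]
shift shares [ 0.06  -0.008  0.014] turn shares [-0.0004  0.0112  0.0046]
```

View pics/w6.png

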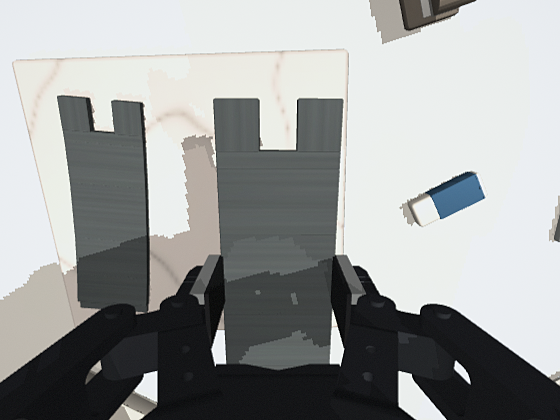

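View pics/s6.png

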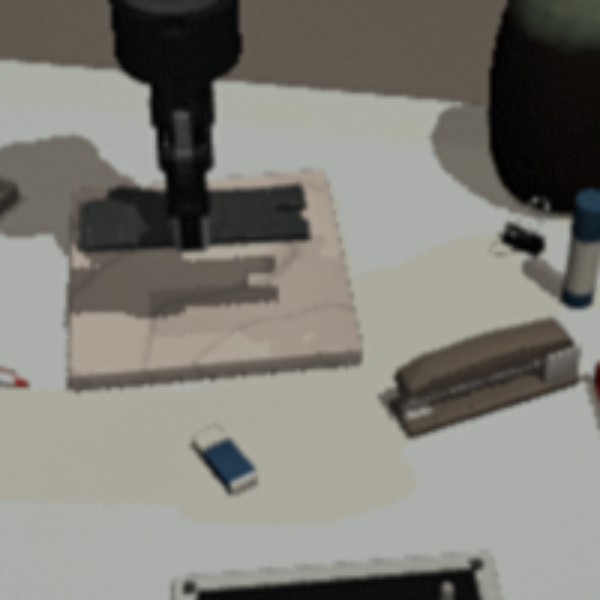

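The blade hangs level in the grip with its view unchanged, so it hasn't slipped. The bowed blade is still on the slab. Next I look for the holder.

>>> servo_tool(
  series=[0, 0.1, -0.2, 0, 0, 0, 0.8, 0, 0.25, -0.2, 0, 0, 0, 0.8, 0, 0.3, -0.2, 0, 0, 0, 0.8, 0, 0.25, -0.1, 0, 0, 0, 0.8, 0, 0.15, 0, 0, 0.01, 0, 0.8, 0, 0, 0, 0, 0, 0, 0.8, 0, 0, 0, 0, 0, 0, 0.8],
)

```text
time: 10.75
eef_pos: [0.474, -0.1716, 0.1753]
eef_rot: [-0.003, 0.993, -0.118, -0.012]
ft_force: [-0.3, -0.0, -3.6]
gripper_width: 0.558
```

```bash
python3 go.py .5205 -.047 .1 -14.0
cat > snap.py <<'E'
import sys,cv2,json
from cell import manip,eyes
n=sys.argv[1]
o=manip.get_obs();p=eyes.camera_params('wrist');im=eyes.grab_frame('wrist')
p['eef_pos']=o['eef_pos'];p['eef_rot']=o['eef_rot']
cv2.imwrite(f'pics/{n}.png',im[:,:,::-1]);json.dump({k:v.tolist() for k,v in p.items()},open(f'{n}.json','w'))
E
python3 snap.py w7
```

```text
t 10.75 pos [ 0.474  -0.1716  0.1753] yaw -13.6 f [-0.3  -0.05 -3.56] w 0.558 q [ 0.88  0.37 -0.71  1.94  0.29  0.96 -1.77]
shift shares [ 0.148 -1.099  0.627] turn shares [-0.0023  0.0231  0.0067]
```

View pics/w7.png

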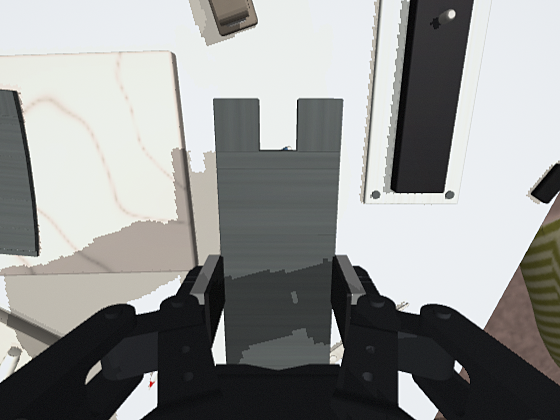

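The pin shows at (450,15), the bed's near end runs along row ~192 (cols 391–445), and the foot screws are at (375,195) and (449,195). I take a second view with the tool moved back and sideways.

>>> servo_tool(
  series=[-0.2, -0.1, 0, 0, 0.012, 0.004, 0.8, -0.2, -0.15, 0, 0, 0.01, 0.003, 0.8, 0, -0.1, 0, 0, 0, 0, 0.8, 0, 0, 0, 0, 0, 0, 0.8],
)

```text
time: 11.2
eef_pos: [0.4354, -0.1125, 0.173]
eef_rot: [-0.003, 0.993, -0.119, -0.003]
ft_force: [0.2, -0.3, -2.9]
gripper_width: 0.557
```

```bash
python3 go.py .5205 -.047 .1 -14.0; python3 snap.py w8
```

```text
t 11.2 pos [ 0.4354 -0.1125  0.173 ] yaw -13.62 f [ 0.19 -0.32 -2.91] w 0.557 q [ 0.87  0.27 -0.76  2.08  0.23  0.89 -1.83]
shift shares [ 0.565 -0.694  0.609] turn shares [-0.0056  0.006   0.0063]
```

View pics/w8.png

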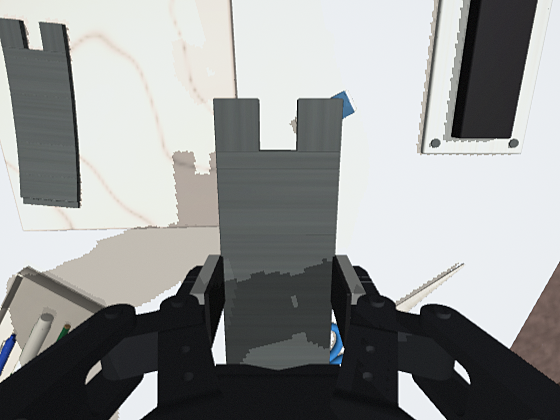

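That was the wrong way: the pin left the view. I move forward.

>>> servo_tool(
  series=[0.25, 0.08, 0, 0, 0, 0, 0.8, 0.3, 0.1, 0, 0, 0, 0, 0.8, 0.28, 0.1, 0, 0, 0, 0, 0.8, 0.1, 0.05, 0, 0, 0, 0, 0.8, 0, 0, 0, 0, 0, 0, 0.8, 0, 0, 0, 0, 0, 0, 0.8],
)

```text
time: 11.85
eef_pos: [0.5392, -0.182, 0.1678]
eef_rot: [-0.003, 0.993, -0.118, -0.005]
ft_force: [-0.6, 0.1, -3.5]
gripper_width: 0.557
```

```bash
python3 go.py .5205 -.047 .1 -14.0; python3 snap.py w9
```

```text
t 11.85 pos [ 0.5392 -0.182   0.1678] yaw -13.55 f [-0.64  0.06 -3.55] w 0.557 q [ 0.81  0.49 -0.68  1.8   0.36  0.99 -1.82]
shift shares [-0.409 -1.055  0.575] turn shares [-0.0043  0.0108  0.0075]
```

View pics/w9.png

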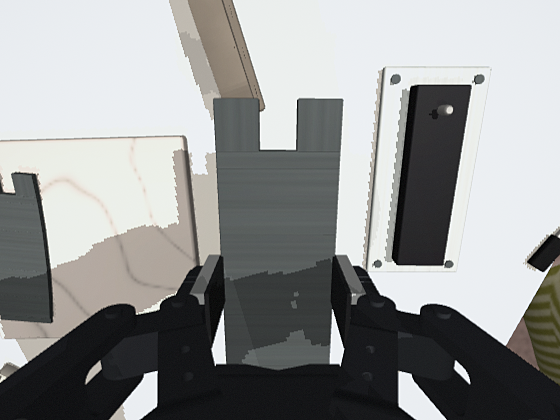

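The whole holder is now visible: bed from (412,85)–(470,88) down to (393,263)–(445,265), pin at (446,110). I measure the pin, the bed, and the notch in the tool frame.

Run:
```python
from corners import *
def crop(im,x0,y0,x1,y1,n,f=8): cv2.imwrite(n,cv2.resize(im[y0:y1,x0:x1],None,fx=f,fy=f,interpolation=cv2.INTER_NEAREST))
i7,p7=load("w7");i9,p9=load("w9")
crop(i7,425,0,475,40,'pics/c7.png');crop(i9,425,92,475,132,'pics/c9.png')
a=cv2.hconcat([cv2.imread('pics/c7.png'),cv2.imread('pics/c9.png')]);cv2.imwrite('pics/c79.png',a)
def bed(im,x0,y0,x1,y1):
    g=cv2.cvtColor(im,cv2.COLOR_BGR2GRAY); m=(g[y0:y1,x0:x1]<75).astype(np.uint8)
    cs,_=cv2.findContours(m,cv2.RETR_EXTERNAL,cv2.CHAIN_APPROX_NONE); c=max(cs,key=cv2.contourArea)+np.array([x0,y0]); q=c[:,0].astype(float)
    return [q[np.argmin(q@v)] for v in ([1,1.],[-1,1.],[-1,-1.],[1,-1.])]
b7=bed(i7,380,0,480,215);b9=bed(i9,385,78,485,275)
print([k.tolist() for k in b7],[k.tolist() for k in b9])
for i in (2,3): print("near corner",np.round(tri(p7,b7[i],p9,b9[i])[0]*1000,1))
W=np.array([plane(p9,u,.024) for u in b9]);d=W[:2].mean(0)-W[2:].mean(0)
print(np.round(W*1000,1)[:,:2].tolist(),"c",np.round(W.mean(0)*1000,1),np.linalg.norm(d),np.linalg.norm(W[0]-W[1]),np.degrees(np.arctan2(d[1],d[0])))
# blade edges in tool frame w9
g=cv2.cvtColor(i9,cv2.COLOR_BGR2GRAY)
print("row125",[x for x in range(200,350) if (g[125,x]<120)!=(g[125,x-1]<120)],"row110",[x for x in range(200,350) if (g[110,x]<120)!=(g[110,x-1]<120)],"row200",[x for x in range(200,360) if (g[200,x]<125)!=(g[200,x-1]<125)],
 "col235",[y for y in range(80,180) if (g[y,235]<120)!=(g[y-1,235]<120)],"col278",[y for y in range(80,180) if (g[y,278]<120)!=(g[y-1,278]<120)],"col320",[y for y in range(80,180) if (g[y,320]<120)!=(g[y-1,320]<120)])
```

```text
[[410.0, 0.0], [472.0, 0.0], [442.0, 192.0], [390.0, 188.0]] [[411.0, 86.0], [470.0, 85.0], [442.0, 264.0], [396.0, 264.0]]
near corner [ 438.  -317.1   21.7]
near corner [ 457.9 -268.8   38.6]
[[602.7, -307.6], [592.4, -353.6], [439.3, -316.4], [449.3, -274.5]] c [ 520.9 -313.    24. ] 0.15723707788767993 0.04720669334977953 -12.900856322042523
row125 [215, 260, 297, 342] row110 [214, 263, 297, 343] row200 [218, 338] col235 [97] col278 [150] col320 [99]
```

View pics/c79.png

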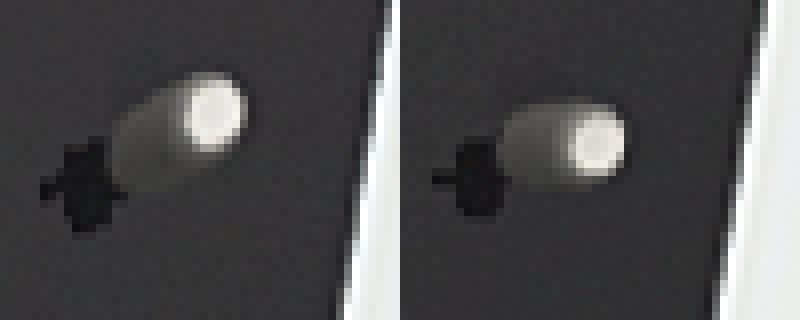

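Run:
```python
from corners import *
i7,p7=load("w7");i9,p9=load("w9")
X,e=tri(p7,(451.3,13.6),p9,(449.4,109.3)); print("pin top tri",np.round(X*1000,1),e)
print("at .037",plane(p7,(451.3,13.6),.037)[:2],plane(p9,(449.4,109.3),.037)[:2])
X,e=tri(p7,(442.2,19.5),p9,(440.0,109.8)); print("pin base tri",np.round(X*1000,1),e)
print("at .024",plane(p7,(442.2,19.5),.024)[:2],plane(p9,(440,109.8),.024)[:2])
from cell import eyes
pt,ps=eyes.camera_params('top'),eyes.camera_params('side')
print("top cam pin top",plane(pt,(368.4,210.6),.037)[:2],"side",plane(ps,(329,294),.037)[:2])
# right bed edge direction in w9 (top edge, z=.024)
g=cv2.cvtColor(i9,cv2.COLOR_BGR2GRAY).astype(float)
pts=[];L=[]
for y in range(95,258,6):
    r=g[y,430:490]; j=np.argmax(r>110); x=430+j-1+(110-r[j-1])/(r[j]-r[j-1]); 
    if y<256: pts.append(plane(p9,(x,y),.024)[:2])
pts=np.array(pts,np.float32); l=cv2.fitLine(pts,cv2.DIST_HUBER,0,.001,.001).ravel(); print("right edge ang",np.degrees(np.arctan(l[1]/l[0])),"pt",l[2:])
n=np.array([-l[1],l[0]])*np.sign(l[0]); 
print("dist of pin from right edge", [(np.array(q)-l[2:])@n for q in(plane(p7,(451.3,13.6),.037)[:2],plane(p9,(449.4,109.3),.037)[:2])])
# holder foot screws
# notch in tool frame
Rm=rot(p9['eef_rot'])
def tool(px,zt):
    c,d=ray(p9,px); c=Rm.T@(c-p9['eef_pos']); d=Rm.T@d; return c+d*(zt-c[2])/d[2]
for zt in(-.0083,):
    for n_,px in dict(rootL=(259.5,150),rootR=(296.5,150),mouthL=(262.5,97),mouthR=(296.5,98.5),tipL=(213.5,97),tipR=(342.5,98.5),edgeL=(217.5,200),edgeR=(337.5,200)).items(): print(n_,np.round(tool(px,zt)*1000,1))
```

```text
pin top tri [ 578.9 -329.5   37.3] 0.00016482374278671566
at .037 [ 0.57896509 -0.3295404 ] [ 0.57887752 -0.32971498]
pin base tri [ 578.5 -330.1   20.7] 0.00048001104074934896
at .024 [ 0.57809455 -0.32881014] [ 0.57886019 -0.32837262]
top cam pin top [ 0.57645    -0.32719777] side [ 0.5776107  -0.32682254]
right edge ang -13.742882 pt [ 0.5200091 -0.336883 ]
dist of pin from right edge [np.float64(0.02113829365042194), np.float64(0.020947904191991544)]
rootL [56.9 -6.7 -8.3]
rootR [56.9  8.1 -8.3]
mouthL [77.  -5.3 -8.3]
mouthR [76.4  7.8 -8.3]
tipL [ 77.  -24.1  -8.3]
tipR [76.4 25.5 -8.3]
edgeL [ 36.2 -24.6  -8.3]
edgeR [36.2 25.5 -8.3]
```

The pin top triangulates to (0.5789, -0.3296, 0.0373), against 37 mm expected. The bed direction is -13.7°. The notch centre is 66.8 mm ahead of the TCP and 0.6 mm towards +y. The TCP goal is therefore (0.5141, -0.3131) at yaw -13.7°.

```bash
python3 go.py .5141 -.3131 .09 -13.7
```

```text
t 11.9 pos [ 0.5389 -0.1821  0.1678] yaw -13.55 f [ 0.29  0.05 -3.63] w 0.56 q [ 0.81  0.49 -0.68  1.8   0.36  0.99 -1.82]
shift shares [0.062 1.112 0.643] turn shares [-0.004   0.0108  0.0025]
```

>>> servo_tool(
  series=[0.01, 0.2, 0.08, 0, 0.003, 0, 0.8, 0.01, 0.3, 0.15, 0, 0.003, 0, 0.8, 0.01, 0.3, 0.15, 0, 0.003, 0, 0.8, 0.01, 0.2, 0.15, 0, 0, 0, 0.8, 0, 0.08, 0.08, 0, 0, 0, 0.8, 0, 0, 0, 0, 0, 0, 0.8],
)

```text
time: 12.5
eef_pos: [0.5107, -0.3068, 0.0928]
eef_rot: [-0.002, 0.994, -0.114, -0.001]
ft_force: [-0.8, -0.1, -3.5]
gripper_width: 0.558
```

```bash
python3 go.py .5141 -.3131 .06 -13.7; python3 snap.py w10
```

```text
t 12.5 pos [ 0.5107 -0.3068  0.0928] yaw -13.04 f [-0.76 -0.08 -3.49] w 0.558 q [ 0.95  0.62 -0.6   1.79  0.44  0.87 -1.65]
shift shares [0.04  0.046 0.273] turn shares [-0.0044  0.0024  0.0109]
```

View pics/w10.png

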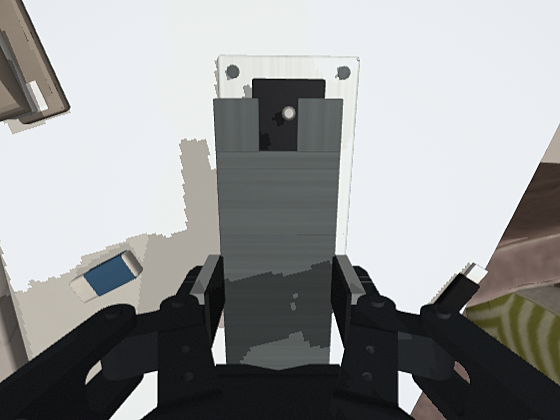

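The pin shows inside the notch at (288,113). I correct the small remaining offset and descend to just above the pin.

>>> servo_tool(
  series=[0.02, 0.025, 0.1, -0.002, 0.001, 0.006, 0.8, 0.02, 0.02, 0.12, -0.002, 0.001, 0.005, 0.8, 0, 0, 0.1, 0, 0, 0, 0.8, 0, 0, 0, 0, 0, 0, 0.8],
)

```text
time: 12.95
eef_pos: [0.519, -0.3067, 0.0548]
eef_rot: [-0.001, 0.993, -0.115, 0.002]
ft_force: [-0.5, -0.6, -4.3]
gripper_width: 0.556
```

```bash
python3 go.py .5141 -.3131 .0217 -13.7; python3 snap.py w11
python3 - <<'E'
from corners import *
i,p=load('w11'); Rm=rot(p['eef_rot'])
g=cv2.cvtColor(i,cv2.COLOR_BGR2GRAY)[95:150,262:296]
_,m=cv2.threshold(g,140,255,0); c,_=cv2.findContours(m,0,1)
for k in c:
    a=cv2.contourArea(k)
    if a>15:
        M=cv2.moments(k); px=(M['m10']/a+262,M['m01']/a+95); X=plane(p,px,.037); print(a,px,np.round(X*1000,1),"pin in tool",np.round(Rm.T@(X-p['eef_pos'])*1000,1),"want 66.8,0.6")
E
```

```text
t 12.95 pos [ 0.519  -0.3067  0.0548] yaw -13.26 f [-0.54 -0.65 -4.33] w 0.556 q [ 0.91  0.68 -0.57  1.79  0.48  0.81 -1.69]
shift shares [-0.029  0.062  0.276] turn shares [-0.002  -0.0045  0.0073]
```

View pics/w11.png

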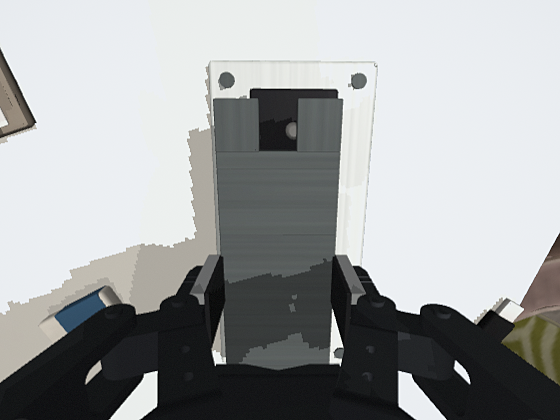

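The pin is at (291,130), right of the notch's centre (278), which matches the remaining 7 mm of +y shift. I correct at this height.

>>> servo_tool(
  series=[-0.03, 0.065, 0, 0, -0.004, 0.007, 0.8, 0, 0, 0, 0, 0, 0, 0.8],
)

```text
time: 13.2
eef_pos: [0.5146, -0.3133, 0.0558]
eef_rot: [-0.001, 0.993, -0.118, 0.001]
ft_force: [-0.4, -0.1, -3.4]
gripper_width: 0.558
```

```bash
python3 go.py .5141 -.3131 .0217 -13.7
```

```text
t 13.2 pos [ 0.5146 -0.3133  0.0558] yaw -13.61 f [-0.38 -0.06 -3.44] w 0.558 q [ 0.93  0.68 -0.57  1.79  0.48  0.81 -1.68]
shift shares [-0.005  0.     0.284] turn shares [-0.002  -0.0015  0.0015]
```

>>> servo_tool(
  series=[-0.01, 0.01, 0.06, 0, 0, 0, 0.8, -0.005, 0.005, 0.04, 0, 0, 0, 0.8, 0, 0, 0, 0, 0, 0, 0.8],
)

```text
time: 13.5
eef_pos: [0.5127, -0.3157, 0.0438]
eef_rot: [-0.0, 0.993, -0.119, 0.002]
ft_force: [-0.6, -0.1, -2.8]
gripper_width: 0.558
```

```bash
python3 go.py .5141 -.3131 .0217 -13.7; python3 snap.py w12
```

```text
t 13.5 pos [ 0.5127 -0.3157  0.0438] yaw -13.68 f [-0.59 -0.14 -2.84] w 0.558 q [ 0.92  0.69 -0.56  1.8   0.49  0.79 -1.69]
shift shares [ 0.006 -0.023  0.184] turn shares [-0.0013 -0.0032  0.0003]
```

View pics/w12.png

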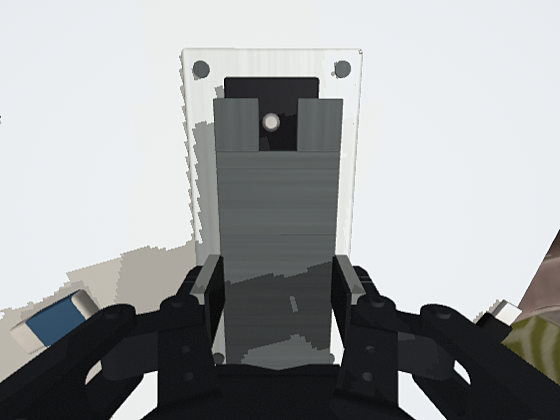

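The pin at (271,122) is about 2.7 mm left of the notch's centre, which agrees with the pose numbers. I correct that and descend.

>>> servo_tool(
  series=[0.005, -0.023, 0, 0, -0.003, 0, 0.8, 0, 0, 0.04, 0, 0, 0, 0.8, 0, 0, 0, 0, 0, 0, 0.8],
)

```text
time: 13.85
eef_pos: [0.5144, -0.3129, 0.0392]
eef_rot: [-0.001, 0.993, -0.119, 0.0]
ft_force: [-0.1, 0.4, -4.0]
gripper_width: 0.56
```

```bash
python3 go.py .5141 -.3131 .0217 -13.7
```

```text
t 13.85 pos [ 0.5144 -0.3129  0.0392] yaw -13.67 f [-0.09  0.44 -4.04] w 0.56 q [ 0.91  0.7  -0.55  1.8   0.49  0.79 -1.7 ]
shift shares [-0.002  0.002  0.146] turn shares [-0.0012 -0.0005  0.0004]
```

>>> servo_tool(
  series=[0, 0, 0.05, 0, 0, 0, 0.8, 0, 0, 0.03, 0, 0, 0, 0.8, 0, 0, 0, 0, 0, 0, 0.8],
)

```text
time: 14.15
eef_pos: [0.5147, -0.3126, 0.0287]
eef_rot: [-0.001, 0.993, -0.119, 0.001]
ft_force: [0.2, 0.1, -3.4]
gripper_width: 0.558
```

```bash
python3 go.py .5141 -.3131 .0217 -13.7; python3 snap.py w13
```

```text
t 14.15 pos [ 0.5147 -0.3126  0.0287] yaw -13.65 f [ 0.2   0.14 -3.41] w 0.558 q [ 0.91  0.71 -0.54  1.8   0.5   0.77 -1.71]
shift shares [-0.004  0.005  0.059] turn shares [-0.0013 -0.0008  0.0009]
```

View pics/w13.png

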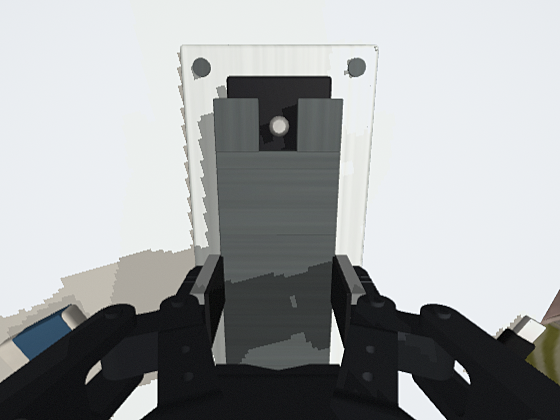

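The pin is at (279,126), centred in the notch (260–297 × 98–150). I lower it to contact.

>>> servo_tool(
  series=[0, 0.003, 0.03, 0, 0, 0, 0.8, 0, 0, 0, 0, 0, 0, 0.8],
)

```text
time: 14.4
eef_pos: [0.5146, -0.3131, 0.025]
eef_rot: [-0.001, 0.993, -0.119, 0.001]
ft_force: [-0.1, -0.5, -3.7]
gripper_width: 0.557
```

>>> servo_tool(
  series=[0, 0, 0.015, 0, 0, 0, 0.8, 0, 0, 0, 0, 0, 0, 0.8],
)

```text
time: 14.6
eef_pos: [0.5147, -0.3132, 0.0231]
eef_rot: [-0.001, 0.993, -0.119, 0.001]
ft_force: [-0.6, 0.1, -3.3]
gripper_width: 0.56
```

>>> servo_tool(
  series=[0, 0, 0.012, 0, 0, 0, 0.8],
)

```text
time: 14.7
eef_pos: [0.515, -0.3133, 0.0219]
eef_rot: [-0.0, 0.993, -0.119, 0.001]
ft_force: [0.3, 1.0, -3.2]
gripper_width: 0.558
```

>>> servo_tool(
  series=[0, 0, 0.01, 0, 0, 0, 0.8],
)

```text
time: 14.8
eef_pos: [0.515, -0.3133, 0.0217]
eef_rot: [-0.0, 0.993, -0.119, 0.001]
ft_force: [-7.3, 2.6, 14.4]
gripper_width: 0.56
```

>>> servo_tool(
  series=[0, 0, 0.01, 0, 0, 0, 0.8],
)

```text
time: 14.9
eef_pos: [0.5149, -0.3133, 0.0217]
eef_rot: [0.0, 0.993, -0.119, 0.0]
ft_force: [-3.5, 2.0, 7.8]
gripper_width: 0.553
```

The blade is seated at TCP z 21.7 mm, exactly as predicted. I release it.

>>> servo_tool(
  series=[0, 0, 0, 0, 0, 0, 0.42, 0, 0, 0, 0, 0, 0, 0.35, 0, 0, 0, 0, 0, 0, 0.3, 0, 0, -0.05, 0, 0, 0, 0.3, 0, 0, -0.15, 0, 0, 0, 0.3, 0, 0, -0.3, 0, 0, 0, 0.3, 0, 0, -0.35, 0, 0, 0, 0.3, 0, 0, -0.3, 0, 0, 0, 0.3],
)

```text
time: 15.7
eef_pos: [0.5135, -0.3117, 0.1643]
eef_rot: [-0.002, 0.993, -0.118, -0.002]
ft_force: [0.2, -0.6, -0.2]
gripper_width: 0.7
```

```bash
python3 go.py .5141 -.3131 .18 -13.7; python3 snap.py w14
```

```text
t 15.7 pos [ 0.5135 -0.3117  0.1643] yaw -13.57 f [ 0.18 -0.63 -0.23] w 0.7 q [ 0.98  0.54 -0.65  1.73  0.37  1.   -1.61]
shift shares [ 0.007  0.01  -0.131] turn shares [-0.0025  0.0036  0.0021]
```

View pics/w14.png

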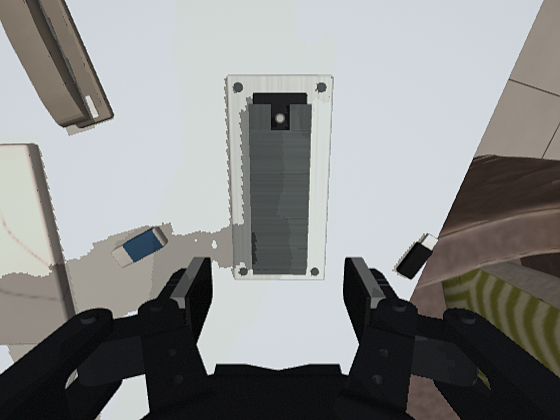

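The blade lies along the bed with the pin at (279,118) inside the notch. For the last check I use the fixed cameras and measure the final positions.

Run:
```python
from corners import *
from cell import eyes
import sub
s=eyes.grab_frame('side')[:,:,::-1].copy();cv2.imwrite('pics/e_side.png',s)
b=cv2.imread('pics/side0.png')
cv2.imwrite('pics/e_c.png',cv2.resize(s[130:345,195:380],None,fx=2.7,fy=2.7,interpolation=2))
sub.rise('pics/side0.png','pics/e_side.png')
i,p=load('w14');g=cv2.cvtColor(i,cv2.COLOR_BGR2GRAY).astype(float)
P=plane(p,(279,117.5),.037);print("pin",P)
# right edge of blade, top z=.030
for side in('R',):
    pts=[]
    for y in range(112,265,6):
        r=g[y,295:330];j=np.argmax(r>150);pts.append(plane(p,(295+j-.5,y),.030)[:2])
    l=cv2.fitLine(np.array(pts,np.float32),cv2.DIST_HUBER,0,.001,.001).ravel();print("edge ang",np.degrees(np.arctan(l[1]/l[0])))
c=g[:,279];r=[y for y in range(100,145)];print([int(c[y]) for y in r])
```

```text
250 [-0.61  0.33] mm rise (top edge, low edge)
258 [42.29 -1.43] mm rise (top edge, low edge)Traceback (most recent call last):
  File "<stdin>", line 7, in <module>
  File "sub.py", line 9, in rise
    print(lo,np.round(np.mean([edges(o,x)-edges(a,x) for x in range(lo,hi)],0)/.355,2),"mm rise (top edge, low edge)")
                                          ~~~~~^^^^^
  File "sub.py", line 6, in edges
    b=j+(90-c[j])/(c[j+1]-c[j]); return np.array([t,b])
                   ~^^^^^
IndexError: index 40 is out of bounds for axis 0 with size 40
```

View pics/e_c.png

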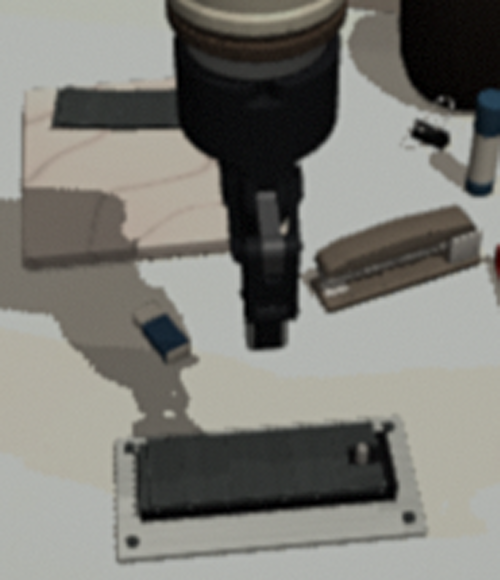

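The blade sits flat on the bed with the pin standing in its notch. The arm hides part of the bowed blade, which I saw level after its release and untouched since. One last number check.

```bash
python3 - <<'E'
from corners import *
i,p=load('w14');g=cv2.cvtColor(i,cv2.COLOR_BGR2GRAY).astype(float)
print("pin",np.round(plane(p,(279,117.5),.037)*1000,1))
pts=[]
for y in range(112,265,6):
    r=g[y,295:330];j=np.argmax(r>150);pts.append(plane(p,(295+j-.5,y),.030)[:2])
l=cv2.fitLine(np.array(pts,np.float32),cv2.DIST_HUBER,0,.001,.001).ravel();print("edge ang",np.degrees(np.arctan(l[1]/l[0])))
for y in (108,112,124): print(y,[int(v) for v in g[y,245:315:2]])
print("col 279 rows100-140",[int(v) for v in g[100:140,284]])
u=[(248,104),(310,104)]
a=np.mean([plane(p,q,.030) for q in u],0);print("mouth mid",np.round(a*1000,1),"pin-to-mouth mm",1000*np.linalg.norm(a[:2]-plane(p,(279,117.5),.037)[:2]))
E
python3 go.py .51 -.31 .2 -13.7
```

```text
pin [ 579.4 -328.9   37. ]
edge ang -13.851923
108 [201, 122, 75, 77, 78, 82, 83, 78, 76, 81, 80, 80, 80, 21, 34, 33, 30, 29, 34, 32, 39, 17, 32, 80, 77, 81, 85, 82, 78, 83, 82, 81, 81, 99, 204]
112 [122, 128, 69, 78, 78, 79, 82, 78, 75, 81, 81, 80, 80, 21, 31, 32, 27, 27, 28, 34, 38, 32, 34, 87, 83, 88, 83, 81, 79, 80, 82, 82, 82, 121, 221]
124 [124, 124, 77, 77, 77, 79, 80, 78, 76, 80, 79, 80, 81, 9, 18, 18, 27, 31, 31, 35, 36, 30, 37, 87, 82, 88, 89, 87, 77, 81, 80, 81, 76, 144, 217]
col 279 rows100-140 [35, 33, 36, 37, 35, 38, 38, 37, 38, 39, 34, 38, 37, 35, 29, 47, 57, 82, 96, 79, 60, 43, 32, 35, 38, 38, 36, 32, 33, 26, 80, 97, 90, 86, 84, 87, 88, 87, 90, 92]
mouth mid [ 589.3 -331.3   30. ] pin-to-mouth mm 10.22617729894633
t 15.8 pos [ 0.5173 -0.3133  0.1686] yaw -13.59 f [ 1.19 -0.11  0.96] w 0.7 q [ 0.98  0.53 -0.65  1.73  0.37  1.   -1.61]
shift shares [-0.064 -0.012 -0.262] turn shares [ 0.0008 -0.0056  0.0019]
```

The pin sits 10.2 mm in from the notch mouth (ideal is 10), and the blade lies at -13.9° against the bed's -13.7°. I hand in the job.

```bash
python3 -c "
from cell import job_done;print(job_done())"
```

```text
the job is handed in; nothing more can be done
None
```

I found the bowed blade, left it on the slab, and laid the flat blade in the holder. I handed the job in at about 16 s; no verdict is reported.

- **Bowed blade:** I pressed the plain end of the left (+y) blade. Its far end rose about 11 mm, roughly 0.1 rad, held for about 0.3 s. It fell back level within 0.4 mm when let go.
- **Flat blade:** I gripped the right-hand blade by its middle, lifted it about 80 mm clear and lowered it onto the bed. It met the bed at the height I had worked out.

**Last checks:**

| Check | Measured | Expected |
|---|---|---|
| Pin's distance in from the notch mouth | 10.2 mm | 10 mm |
| Blade direction | -13.9° | -13.7° (bed) |
| Pin top height | 37.3 mm | 37 mm |

In the final side view the blade looked flat on the bed. The gripper was about 0.14 m above it, touching nothing. The stapler and eraser looked unmoved, by eye.

**Disagreements and gaps:**
- **Pressing force:** tilting the blade fully took about 25–35 N, not the 1–3 N stated. At about 9 N it tilted only about 0.06 rad.
- **Slab contact:** the fingertips briefly pressed the slab with about 47 N while I was feeling for its height.
- **Bowed blade's final position:** the arm hid part of it in the last side view, so that measurement failed. I rely on the views taken after its release, when it lay level; nothing touched it after that.
- **Right-hand blade:** I did not press it, since the left one had clearly rocked.

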